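# Prop open the incubator hood

### The arm

A 6-joint arm with a two-finger parallel gripper is mounted at the origin on a cart in front of the work surface, level with it; the furniture and walls round the work are solid. World frame = base frame: x ahead of the robot, y to its left, z up, the work surface at z = 0. Lengths are in mm, angles in rad, forces in N, time in s.
With the tool pointing down it reaches from about 300 to 775 mm from the base axis. Payload 14.6 kg.
Tool frame: the origin (TCP) lies at the very end of the fingers, on their centre line; the grasp point (between the pads) lies 19 mm behind it; z points along the fingers, y is the line along which they close (so a half turn about z gives the same grasp; the last joint's range is limited). The gripper opens to 94 mm and grips with 3 to 60 N. Pads are 16 mm wide; open, the fingers measure 119 mm over their backs; the gripper's body (75 mm by 177 mm) begins 78 mm behind the grasp point.
Start: joints at [-1.396, 0.3, 1.521, -0, 1.321, -0.067], TCP at [131.691, -533.991, 205.446] pointing down, gripper open.
Joint ranges: [-3.03, 3.03], [-0.79, 2.21], [0.23, 2.52], [-1.04, 4.18], [0, 3.07], [-2.55, 2.55]. Speed limits (rad/s): [2.22, 2.22, 2.57, 3.14, 3.14, 3.14].

### API

Orientations are given as [roll, pitch, yaw] about the fixed x, y, z axes, in that order (R = Rz(yaw) Ry(pitch) Rx(roll)).
In Python, from cell import manip gives the robot as it stands.
- The arm moves only by the tool servo_tool, never from a script. Its argument "motion" is a list that holds one entry, the list of rows, each a list of 7 numbers: the shift along the world's x, y, z as a fraction of full scale, then the turn, a rotation vector about the world's x, y, z as a fraction of full scale, then the closure, from 0 (fully open) to 1 (shut). In form: [[[x, y, z, rx, ry, rz, gripper], ...]]. A call has 1 to 10 rows; each row is the pose to reach, as a shift and turn from the pose commanded when the call began, turning the shorter way round; what a row does not reach only later rows make up. Full scale, the value 1, is 0.5 m for a shift and pi rad for a turn. A row lasts 1/10 s, in which the tool goes at most 50 mm and 8.59 degrees, less where a joint would pass 70% of its speed; a pose out of reach is approached as far as the arm can. A call with a number of a shift or a turn outside -1 to 1 is refused whole. A call with a gripper value outside its range is refused whole. The fingers move at their own pace and stop on an object; "newtons" is the grip in N (left out, the last holds). Time passes only in rows, so rows that repeat a pose let the fingers close. It gives the time, the measured TCP pose, the force, the opening and the grip force at its end, in the units of the state.
- manip.read_state(): the state, without advancing time (a new reading comes with each control period).
- manip.camera(name): name is "scene" or "top" or "wrist"; returns a dict with "frame" (400x640x3 uint8, red, green, blue), "range_z" (400x640 float32, mm along the optical axis (not along the pixel's ray), 0 where there is no reading), "vfov" (degrees; the focal length in pixels is half the picture's height over the tangent of half this angle, whatever the lens; pixels are square), "cx", "cy" (the principal point, pixels), "cam_to_world" (4x4, takes a point from camera to world coordinates). Camera axes: x right, y down, z forward; pixel columns grow to the right and rows downward; lengths in mm; the calibration is good to about 2 mm. A picture is of the moment at which its call begins.
- manip.sign_off(): hands the job in; it is judged then, once.
The state is a dict: "clock": time; "joints": joint angles; "qd": joint speeds; "effort": joint torques, N m; "eef_pos": TCP position; "eef_rot": TCP orientation; "wrist_force": force on the tool from outside, world axes, zero at the start; "moment": the same for the moment, N m; "finger_gap": finger opening in mm; "finger_force": force on a finger pad.
Only numpy, scipy, OpenCV 4.12 (cv2) and the standard library are available. Lean on these libraries where they do the work, as an engineer would, in place of code of your own. Each camera call takes 0.05 s, during which the arm holds its last target. There are 200 camera calls.

### The job

The incubator's white hood is standing up almost on its own and must be secured open. Swing the prop rod on the incubator's right side up until its tip is where the hood's socket will come down, then lower the hood by its handle until the socket rests on the tip of the rod and the rod carries it. Do not let the hood drop past the rod, and leave the bottles and the timer alone.

Things in the scene. Friction and masses are not known exactly. Their poses are not given: they have to be found in the camera images.
- prop_pivot (a point): Pivot of the prop rod, 60 mm up on the right side of the incubator (grey box 200 x 200 x 88 mm, fixed, black control panel facing the robot), 70 mm in front of the box's centre, 117.5 mm right of it. Axes are the incubator's: x from its front to its back (away from the robot), y to its left, z up. The rod turns about this y axis.
- prop (a joint): Elevation of the prop rod, rad: 0 = level along the incubator's right side, tip to the back (starts at 0 to 0.15); grows as the tip swings up and over to the front; a stop ends it at 1.05. The socket comes down rightly on the tip at 1.00 (it catches 0.05 either way). The pivot is stiff: the rod stays where it is left; about 2 N at the grip moves it.
- prop_grip (a point): Centre of the rod's grip: a black rubber sleeve 16 mm thick, 54 mm long, along the incubator's y axis, sticking out to the right of the rod, 110 mm from the pivot along the rod and 72 mm to the right of it. Site x runs along the rod to its tip. Being round and parallel to the pivot it can turn in the fingers as the rod swings.
- prop_tip (a point): Centre of the ball tip (12 mm diameter) of the prop rod, a steel rod 8 mm thick; 181 mm from the pivot axis.
- hood_hinge (a point): Middle of the hood's hinge line (along the incubator's y axis), at the back of the incubator's top: 95 mm above the bench, 165 mm behind the rod's pivot. Axes as for prop_pivot. The hood turns about this y axis; at opening q, a point of the hood given as (x, z) when shut lies at (x cos q + z sin q, z cos q - x sin q) from here.
- hood (a joint): Opening of the hood, rad: 0 = shut, grows as the free edge rises; starts at 1.26 to 1.40. Resting rightly on the rod it reads 0.98. Its damped hinge holds it by friction above about 1.20; below that it sinks slowly by its own weight, and without the rod it falls shut. 1 to 3 N at the handle move it.
- hood_handle (a point): Centre of the hood's handle: a steel bar 12 mm thick, 80 mm between its posts, along the incubator's y axis, 33 mm beyond the free edge of the hood (above it, as the hood stands). The hood is a white shell 172 x 200 x 30 mm. When shut the handle is at x = -205, z = +15 mm from hood_hinge. Round, so it can turn in the fingers.
- hood_socket (a point): The spot in the hood's socket where the centre of the rod's tip belongs. The socket is a V-shaped steel saddle, 42 mm wide at its mouth and 32 mm long, on the right side of the hood, open towards the hood's underside. When shut it is at x = -135, z = +10 mm from hood_hinge, in the plane of the rod.
- bottle_100: Bystander: small glass reagent bottle, 56 mm diameter, 105 mm high, right of the incubator; origin under its centre.
- timer: Bystander: small white bench timer, 62 x 66 x 19 mm, near the front edge of the bench at the right; origin under its centre.
- bottle_250: Bystander: glass reagent bottle, 70 mm diameter, 143 mm high, left of the incubator; origin under its centre.

How it is judged:
By the outcome, as a careful person would: the job done as asked, in the order asked, and still so for the second after the job is handed in, with the robot touching nothing.
It also fails if it takes over 54 s, if anything falls off the work surface, if the arm or the gripper's body presses on something with over 40 N, if the wrist force passes 120 N, or if a joint passes its speed limit or range.

## Working session

There is one attempt and no reset: what is moved stays moved. The work goes in short steps, Python scripts to look and compute and a tool call to move; the robot and the scene stay as the last step left them, time stands still between calls to the robot, and variables do not carry over. Pictures are saved under pics/ and viewed, at most 10 in all, crops included, and the job is handed in when it is done.

Besides the shell and the picture viewer there is one more tool, called after "Emit:" by a JSON object that holds its "method" and its "body". servo_tool: Moves the arm, as the interface text tells. Its arguments: {"type":"object","properties":{"motion":{"type":"array"},"newtons":{"type":"number"}},"required":["motion"]}

```bash
ls; mkdir -p pics
cat > h.py <<'E'
import numpy as np, cv2
from cell import manip
def cam(n,save=None):
    c=manip.camera(n)
    if save: cv2.imwrite('pics/'+save,cv2.cvtColor(c['frame'],cv2.COLOR_RGB2BGR))
    h=c['frame'].shape[0]; f=h/2/np.tan(np.radians(c['vfov'])/2)
    v,u=np.mgrid[:c['frame'].shape[0],:c['frame'].shape[1]]
    z=c['range_z']; p=np.stack([(u-c['cx'])*z/f,(v-c['cy'])*z/f,z],-1)
    T=np.array(c['cam_to_world']); P=p@T[:3,:3].T+T[:3,3]; P[z==0]=np.nan
    return c,P
E
python3 - <<'E'
from h import *
for n in('scene','top'):
    c,P=cam(n,n+'1.png'); np.save(n+'.npy',P); print(np.array(c['cam_to_world']).round(2),c['vfov'])
print(manip.read_state())
a=cv2.imread('pics/scene1.png');b=cv2.imread('pics/top1.png')
E
```

```text
pics
[[-8.3000e-01 -4.0000e-01  3.9000e-01  3.8770e+01]
 [-5.6000e-01  5.9000e-01 -5.9000e-01  7.7445e+02]
 [ 1.0000e-02 -7.0000e-01 -7.1000e-01  9.8473e+02]
 [ 0.0000e+00  0.0000e+00  0.0000e+00  1.0000e+00]] 49.423630097998156
[[-2.00000e-02 -9.80000e-01  2.00000e-01  3.42680e+02]
 [-1.00000e+00  2.00000e-02 -1.00000e-02  4.34200e+01]
 [ 0.00000e+00 -2.00000e-01 -9.80000e-01  1.10513e+03]
 [ 0.00000e+00  0.00000e+00  0.00000e+00  1.00000e+00]] 56.02001058191231
{'clock': 0.1, 'joints': array([-1.39557992e+00,  3.00392941e-01,  1.52149020e+00,  1.61533386e-05,
        1.32068816e+00, -6.65868427e-02]), 'qd': array([ 0.00085379,  0.00026986, -0.00325087, -0.00101643,  0.0007318 ,
       -0.00082421]), 'effort': array([ 1.90665487e-03, -5.32640326e+01, -3.53281689e+01,  7.09290965e-02,
        2.34555721e-02, -5.54957091e-05]), 'eef_pos': array([ 131.6694208 , -533.77990737,  204.96764644]), 'eef_rot': array([-3.14061722e+00, -8.07285108e-05,  2.41799205e-01]), 'wrist_force': array([ 0.38632419,  0.41774344, -0.30831509]), 'moment': array([0.00493875, 0.00672615, 0.01231997]), 'finger_force': 0.0, 'finger_gap': 93.96231947588254}
```

View pics/scene1.png

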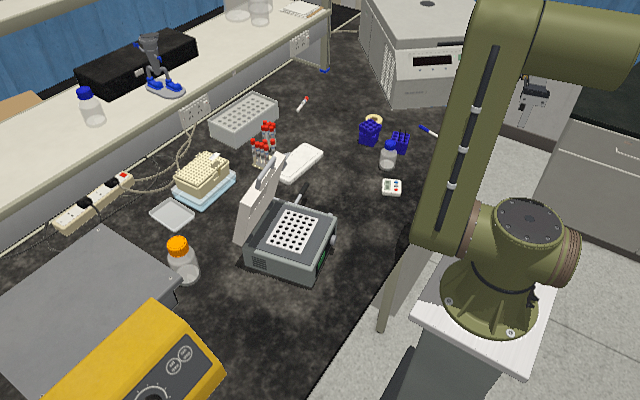

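View pics/top1.png

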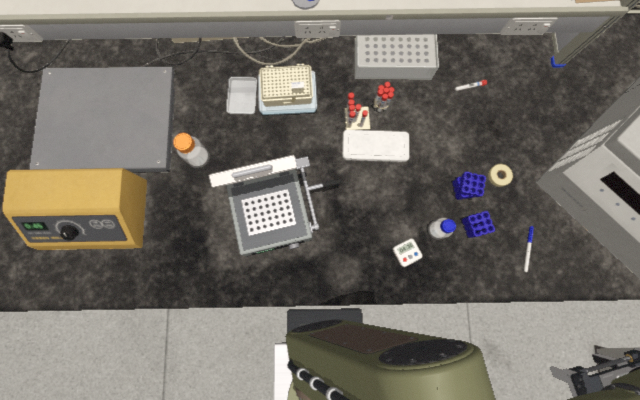

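The scene view shows the incubator with its hood up. In the top view the box is around (270,210), the hood at (255,172), the rod grip at (322,187), bottle_100 at (442,228) and the timer at (407,252).

Run:
```python
from h import *
P=np.load('top.npy')
im=cv2.imread('pics/top1.png')
cv2.imwrite('pics/topcrop.png',cv2.resize(im[145:265,195:345],None,fx=5,fy=5,interpolation=cv2.INTER_CUBIC)[:600,:750])
s=P[140:270,195:345].copy()
m=(s[...,2]>84)&(s[...,2]<92)
mm=m.astype(np.uint8); n,l,st,_=cv2.connectedComponentsWithStats(mm); i=1+np.argmax(st[1:,4])
r=cv2.minAreaRect(s[l==i][:,:2].astype(np.float32)); print(r,st[i],np.nanmedian(s[l==i][:,2]))
print(cv2.boxPoints(r))
for (u,v) in [(322,187),(330,185),(312,190),(338,183),(316,226),(311,195),(306,165),(302,160),(255,168),(215,178),(295,160)]:
    print(u,v,P[v,u].round(1))
```

```text
((511.3999938964844, 166.93865966796875), (199.1657257080078, 199.33738708496094), 12.695122718811035) [  32   29   85   86 2289] 89.64031029116745
[[392.3481  242.28613]
 [436.15515  47.8219 ]
 [630.4519   91.59119]
 [586.64484 286.05542]]
322 187 [594.   16.7   5. ]
330 185 [584.9  -4.5  68.8]
312 190 [586.7  46.9  -1.2]
338 183 [590.4 -27.3  68.4]
316 226 [469.4  37.2  65.6]
311 195 [570.7  50.1   1.7]
306 165 [591.9  59.3 250.1]
302 160 [608.6  69.1 236. ]
255 168 [572.4 171.7 299.6]
215 178 [560.1 268.9 264.6]
295 160 [602.3  84.9 257.7]
```

View pics/topcrop.png

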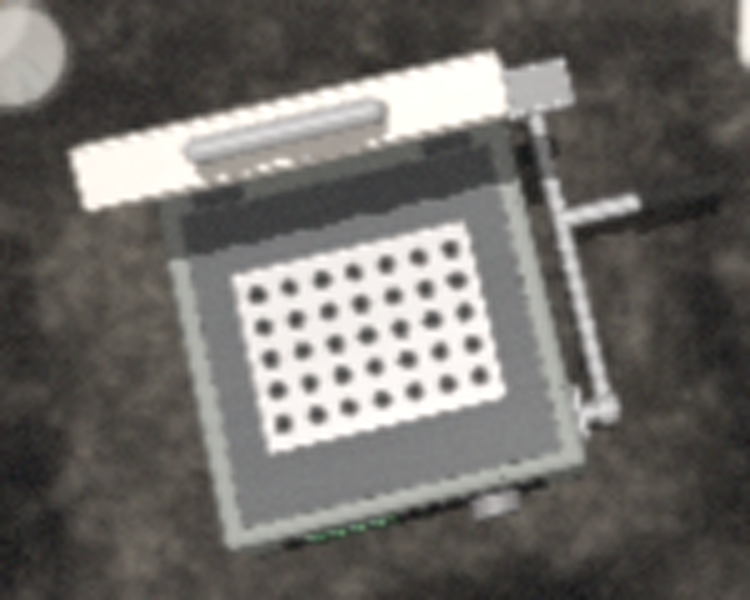

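The top crop confirms the geometry: pivot at (600,410) and grip at (640,205) in the crop, and the handle centred on the hood. The box centre is (511,167) with a yaw of 0.2216. The rod is nearly level, with its grip at about (592,-9,60).

Emit:
{"method": "servo_tool", "body": {"motion": [[[0.73, 0.76, 0.02, 0, 0, 0.493, 0], [0.73, 0.76, 0.02, 0, 0, 0.493, 0], [0.73, 0.76, 0.02, 0, 0, 0.493, 0], [0.73, 0.76, 0.02, 0, 0, 0.493, 0], [0.73, 0.76, 0.02, 0, 0, 0.493, 0], [0.73, 0.76, 0.02, 0, 0, 0.493, 0], [0.73, 0.76, 0.02, 0, 0, 0.493, 0], [0.73, 0.76, 0.02, 0, 0, 0.493, 0], [0.73, 0.76, 0.02, 0, 0, 0.493, 0], [0.73, 0.76, 0.02, 0, 0, 0.493, 0]]]}}

```text
clock: 1.1
eef_pos: [479.0, -171.6, 214.9]
eef_rot: [-3.141, -0.0, 1.748]
wrist_force: [0.6, 0.1, 0.2]
finger_gap: 93.8
finger_force: 0.0
```

Emit:
{"method": "servo_tool", "body": {"motion": [[[0, 0, 0, 0, 0, 0.013, 0], [0, 0, 0, 0, 0, 0.013, 0], [0, 0, 0, 0, 0, 0.013, 0]]]}}

```text
clock: 1.4
eef_pos: [477.6, -173.8, 214.7]
eef_rot: [-3.141, -0.0, 1.781]
wrist_force: [0.3, -0.4, 0.5]
finger_gap: 93.9
finger_force: 0.0
```

Emit:
{"method": "servo_tool", "body": {"motion": [[[0.231, 0.319, -0.11, 0, 0, 0.003, 0], [0.231, 0.319, -0.11, 0, 0, 0.003, 0], [0.231, 0.319, -0.11, 0, 0, 0.003, 0], [0.231, 0.319, -0.11, 0, 0, 0.003, 0], [0.231, 0.319, -0.11, 0, 0, 0.003, 0], [0.231, 0.319, -0.11, 0, 0, 0.003, 0], [0.231, 0.319, -0.11, 0, 0, 0.003, 0]]]}}

```text
clock: 2.1
eef_pos: [593.1, -15.5, 160.4]
eef_rot: [3.141, 0.0, 1.79]
wrist_force: [-0.0, 0.5, 0.5]
finger_gap: 93.7
finger_force: 0.0
```

Run:
```python
from h import *
c,P=cam('wrist','w1.png'); np.save('w.npy',P)
s=manip.read_state(); print(s['eef_pos'],s['eef_rot'])
# sleeve: dark points in incubator frame
o=np.array([511.4,166.9]);a=.2216;ex=np.array([np.cos(a),np.sin(a)]);ey=np.array([-ex[1],ex[0]])
x=(P[...,:2]-o)@ex; y=(P[...,:2]-o)@ey; z=P[...,2]
m=(y<-165)&(y>-214)&(z>45)&(z<90)&(abs(x-40)<40)
print(m.sum(), [np.nanpercentile(t[m],[2,50,98]).round(1) for t in(x,y,z)])
m=(abs(y+117.5)<6)&(z>40)&(z<120)
print(m.sum(), np.polyfit(x[m],z[m],1) if m.sum() else 0,np.median(y[m]) )
```

```text
[593.15064564 -15.58485423 160.63383574] [3.14084456e+00 3.77349388e-04 1.78962510e+00]
1228 [array([30.6, 38.2, 45.7]), array([-213. , -188.9, -165.9]), array([65.1, 70.8, 72.9])]
2427 [2.33710518e-02 6.63331805e+01] -117.47987276843755
```

View pics/w1.png

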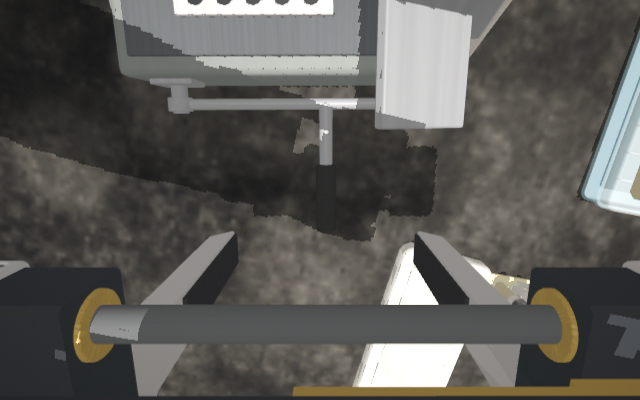

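The wrist view shows the sleeve at (326,200), centred between the fingers, with the rod along row 104. I'll go down and grip it.

Emit:
{"method": "servo_tool", "body": {"motion": [[[0, 0, -0.234, 0, 0, 0, 0], [0, 0, -0.234, 0, 0, 0, 0], [0, 0, -0.234, 0, 0, 0, 0], [0, 0, -0.234, 0, 0, 0, 0], [0, 0, -0.234, 0, 0, 0, 1], [0, 0, -0.234, 0, 0, 0, 1], [0, 0, -0.234, 0, 0, 0, 1], [0, 0, -0.234, 0, 0, 0, 1], [0, 0, -0.234, 0, 0, 0, 1], [0, 0, -0.234, 0, 0, 0, 1]]], "newtons": 12}}

```text
clock: 3.15
eef_pos: [593.6, -13.9, 43.2]
eef_rot: [3.141, 0.0, 1.792]
wrist_force: [-0.5, 0.7, -0.6]
finger_gap: 49.4
finger_force: 0.0
```

Emit:
{"method": "servo_tool", "body": {"motion": [[[0, 0, 0, 0, 0, 0, 1], [0, 0, 0, 0, 0, 0, 1], [0, 0, 0, 0, 0, 0, 1], [0, 0, 0, 0, 0, 0, 1], [0, 0, 0, 0, 0, 0, 1], [0, 0, 0, 0, 0, 0, 1], [0, 0, 0, 0, 0, 0, 1]]], "newtons": 12}}

```text
clock: 3.85
eef_pos: [593.1, -14.0, 42.7]
eef_rot: [-3.141, -0.0, 1.792]
wrist_force: [-4.7, -0.9, 0.3]
finger_gap: 15.2
finger_force: 12.0
```

Emit:
{"method": "servo_tool", "body": {"motion": [[[-0.0043, -0.001, 0.0394, 0, 0, 0, 1], [-0.009, -0.002, 0.06, 0, 0, 0, 1], [-0.017, -0.0038, 0.0812, 0, 0, 0, 1], [-0.0265, -0.006, 0.1008, 0, 0, 0, 1], [-0.0375, -0.0084, 0.1198, 0, 0, 0, 1], [-0.0507, -0.0114, 0.1373, 0, 0, 0, 1], [-0.0652, -0.0147, 0.1534, 0, 0, 0, 1], [-0.0812, -0.0183, 0.168, 0, 0, 0, 1], [-0.0987, -0.0222, 0.1808, 0, 0, 0, 1], [-0.0987, -0.0222, 0.1808, 0, 0, 0, 1]]]}}

```text
clock: 4.85
eef_pos: [545.0, -25.1, 136.3]
eef_rot: [3.136, 0.001, 1.792]
wrist_force: [5.1, 2.7, 8.3]
finger_gap: 15.1
finger_force: 12.0
```

```bash
cat >> h.py <<'E'
o=np.array([511.4,166.9]);a=.2216;ex=np.array([np.cos(a),np.sin(a)]);ey=np.array([-ex[1],ex[0]])
def inc(P): return (P[...,:2]-o)@ex,(P[...,:2]-o)@ey,P[...,2]
E
python3 - <<'E'
from h import *
s=manip.read_state(); print(s['eef_pos'],s['wrist_force'],s['finger_gap'])
for n in('wrist','top','scene'):
    c,P=cam(n,n+'2.png'); x,y,z=inc(P)
    m=(abs(y+117.5)<7)&(z>75)&(z<225)&(x>-80)&(x<70)
    if m.sum()>10:
        A=np.c_[x[m],z[m]]; vx,vy,x0,y0=cv2.fitLine(A.astype(np.float32),cv2.DIST_HUBER,0,.01,.01).ravel()
        print(n,m.sum(),np.arctan2(abs(vy),abs(vx)),A.min(0),A.max(0), 'pivot-based',np.median(np.arctan2(A[:,1]-60,A[:,0]+70)[A[:,1]>120]))
E
```

```text
[545.00726585 -25.10199112 136.26862267] [5.09747787 2.67377458 8.28094542] 15.128194969485339
wrist 9460 0.6278342 [-65.929851    75.09987318] [ 69.99726483 220.7829679 ] pivot-based 1.0075138458503512
top 108 0.9881176 [-28.99720719 121.86983154] [ 63.7304245  219.12237268] pivot-based 1.0047253216141045
scene 175 0.9795141 [-63.44778536  75.1943281 ] [ 69.4182408 218.8058284] pivot-based 1.0004754767807462
```

Emit:
{"method": "servo_tool", "body": {"motion": [[[0, 0, 0, 0, 0, 0, 0.6], [0, 0, 0, 0, 0, 0, 0.6], [0, 0, 0, 0, 0, 0, 0.6], [0, 0, 0, 0, 0, 0, 0.6], [0, 0, 0, 0, 0, 0, 0.6], [0, -0.02, 0.1, 0, 0, 0, 0.6], [0, -0.02, 0.2, 0, 0, 0, 0.6], [0, -0.02, 0.3, 0, 0, 0, 0.6], [0, -0.02, 0.4, 0, 0, 0, 0.6], [0, -0.02, 0.42, 0, 0, 0, 0.6]]]}}

```text
clock: 6.0
eef_pos: [544.9, -35.1, 349.2]
eef_rot: [3.134, 0.003, 1.792]
wrist_force: [-0.2, -0.2, 0.6]
finger_gap: 37.5
finger_force: 0.0
```

Run:
```python
from h import *
s=manip.read_state(); print(s['eef_pos'],s['wrist_force'],s['finger_gap'])
for n in('top','scene','wrist'):
    c,P=cam(n,n+'3.png'); x,y,z=inc(P); np.save(n+'3.npy',P)
    m=(y<-164)&(y>-215)&(z>135)&(z<175)&(abs(x+10)<40)
    if m.sum()>5: print(n,'sleeve',m.sum(),np.nanpercentile(x[m],[5,50,95]),np.nanpercentile(z[m],[5,50,95]))
    m=(abs(y+117.5)<7)&(z>75)&(z<205)&(x>-70)&(x<25)
    A=np.c_[x[m]+70,z[m]-60]; 
    if m.sum()>5: print(n,'rod',m.sum(),np.median(np.arctan2(A[:,1],A[:,0])[np.hypot(*A.T)>70]))
    # hood handle: highest points
    m=(abs(y)<36)&(z>270)&(z<330)&(x>0)&(x<120)
    if m.sum()>5: print(n,'handle',m.sum(),[np.nanpercentile(t[m],[2,50,98]).round(1) for t in (x,y,z)])
    m=(abs(y)<95)&(z>120)&(z<255)&(x>15)&(x<120)
    if m.sum()>5:
        L=cv2.fitLine(np.c_[x[m],z[m]].astype(np.float32),cv2.DIST_HUBER,0,.01,.01).ravel(); print(n,'hood face angle',np.arctan2(L[1],-L[0]),L)
```

```text
[544.85268042 -35.14062225 349.15394652] [-0.16478107 -0.19755984  0.63364002] 37.53624203727117
top rod 131 1.005081495635756
top handle 181 [array([51.2, 55.4, 67.7]), array([-34.1,   0. ,  34. ]), array([285.4, 302. , 305.7])]
scene sleeve 71 [-14.76565818 -10.10350063  -1.86483387] [153.37453804 160.17057641 163.75222258]
scene rod 145 0.9995107878656662
scene handle 124 [array([51.8, 56.2, 78. ]), array([-35.1,   1.9,  34.9]), array([272. , 303.8, 306.6])]
scene hood face angle -1.8468869 [  0.27259627  -0.9621285  112.235756   143.78851   ]
wrist sleeve 731 [-17.6921754  -10.47204062  -3.20244141] [153.59208171 157.95658507 159.96666222]
wrist rod 708 1.0146637769854951
```

View pics/scene3.png

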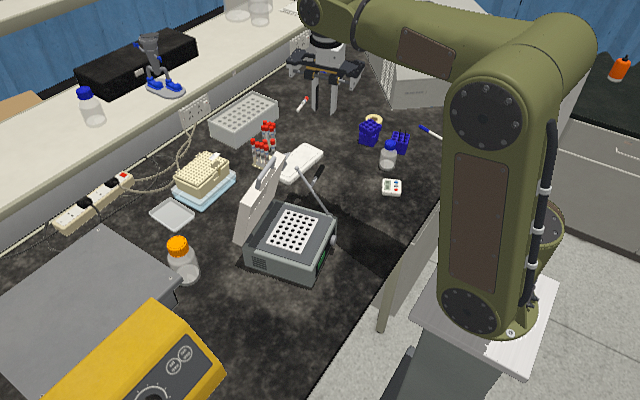

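The scene view shows the rod standing at about 1.00, with its tip at (297,168), and the bystanders untouched. The hood is at about 1.305, so the handle is at (565,179,297.5). I'll move over to it.

Emit:
{"method": "servo_tool", "body": {"motion": [[[0.041, 0.4284, 0, 0, 0, 0, 0.6], [0.041, 0.4284, 0, 0, 0, 0, 0.6], [0.041, 0.4284, 0, 0, 0, 0, 0.6], [0.041, 0.4284, 0, 0, 0, 0, 0.6], [0.041, 0.4284, 0, 0, 0, 0, 0.6], [0.041, 0.4284, 0, 0, 0, 0, 0.6], [0.041, 0.4284, 0, 0, 0, 0, 0.6]]]}}

```text
clock: 6.85
eef_pos: [564.5, 178.4, 341.8]
eef_rot: [-3.139, 0.0, 1.792]
wrist_force: [0.7, -1.0, 0.5]
finger_gap: 37.6
finger_force: 0.0
```

Run:
```python
from h import *
s=manip.read_state(); print(s['eef_pos'],s['eef_rot'],s['finger_gap'])
c,P=cam('wrist','w4.png'); x,y,z=inc(P)
m=(abs(y)<36)&(z>285)&(z<315)&(x>20)&(x<100)
print('handle',m.sum(),[np.nanpercentile(t[m],[2,50,98]).round(1) for t in (x,y,z)])
```

```text
[564.51313633 178.39812025 341.76751327] [-3.13913224e+00  3.06368185e-04  1.79198013e+00] 37.62772988363996
handle 1962 [array([49.7, 55. , 61. ]), array([-34.9,   1.8,  34.7]), array([297.8, 301.9, 303.7])]
```

View pics/w4.png

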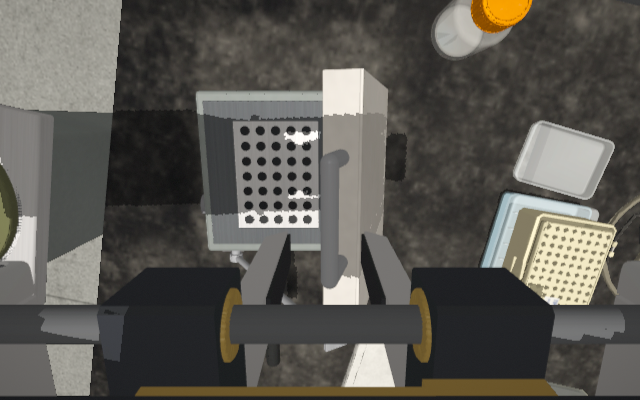

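The wrist view shows the handle bar at (333,220), centred between the fingers. I'll go down and close.

Emit:
{"method": "servo_tool", "body": {"motion": [[[0.001, 0.001, -0.06, 0, 0, 0, 0.6], [0.001, 0.001, -0.127, 0, 0, 0, 0.6], [0.001, 0.001, -0.127, 0, 0, 0, 0.6], [0.001, 0.001, -0.127, 0, 0, 0, 1], [0.001, 0.001, -0.127, 0, 0, 0, 1], [0.001, 0.001, -0.127, 0, 0, 0, 1], [0.001, 0.001, -0.127, 0, 0, 0, 1], [0.001, 0.001, -0.127, 0, 0, 0, 1], [0.001, 0.001, -0.127, 0, 0, 0, 1], [0.001, 0.001, -0.127, 0, 0, 0, 1]]], "newtons": 15}}

```text
clock: 7.9
eef_pos: [565.4, 179.6, 281.0]
eef_rot: [3.14, 0.0, 1.792]
wrist_force: [-0.1, -1.2, 6.5]
finger_gap: 11.2
finger_force: 15.0
```

Emit:
{"method": "servo_tool", "body": {"motion": [[[-0.0105, -0.0024, -0.0022, 0, 0, 0, 1], [-0.0215, -0.0048, -0.0048, 0, 0, 0, 1], [-0.031, -0.007, -0.0075, 0, 0, 0, 1], [-0.0406, -0.0091, -0.0104, 0, 0, 0, 1], [-0.0503, -0.0113, -0.0136, 0, 0, 0, 1], [-0.0597, -0.0135, -0.0168, 0, 0, 0, 1], [-0.069, -0.0156, -0.0205, 0, 0, 0, 1], [-0.0784, -0.0177, -0.0244, 0, 0, 0, 1], [-0.0912, -0.0206, -0.0303, 0, 0, 0, 1], [-0.1038, -0.0234, -0.0364, 0, 0, 0, 1]]]}}

```text
clock: 8.9
eef_pos: [512.7, 167.8, 261.0]
eef_rot: [-3.141, 0.0, 1.792]
wrist_force: [1.4, -2.1, 0.2]
finger_gap: 11.3
finger_force: 15.0
```

Run:
```python
from h import *
s=manip.read_state(); print(s['eef_pos'],s['wrist_force'],s['finger_gap'],s['finger_force'])
c,P=cam('top','t5.png'); x,y,z=inc(P)
c2,P2=cam('scene','s5.png'); x,y,z=inc(P2)
m=(abs(y+117.5)<7)&(z>75)&(z<195)&(x>-70)&(x<25)
A=np.c_[x[m]+70,z[m]-60]; print('rod',m.sum(),np.median(np.arctan2(A[:,1],A[:,0])[np.hypot(*A.T)>70]))
a1=cv2.imread('pics/s5.png')[130:290,220:350]; b=cv2.imread('pics/t5.png')[140:260,220:340]
cv2.imwrite('pics/c5.png',np.hstack([cv2.resize(a1,(400,492)),cv2.resize(b,(400,492))]))
```

```text
[512.67902609 167.77198624 261.04027845] [ 1.38831961 -2.05266136  0.20014735] 11.325248997844746 14.999906569719315
rod 132 1.0016727153420586
```

View pics/c5.png

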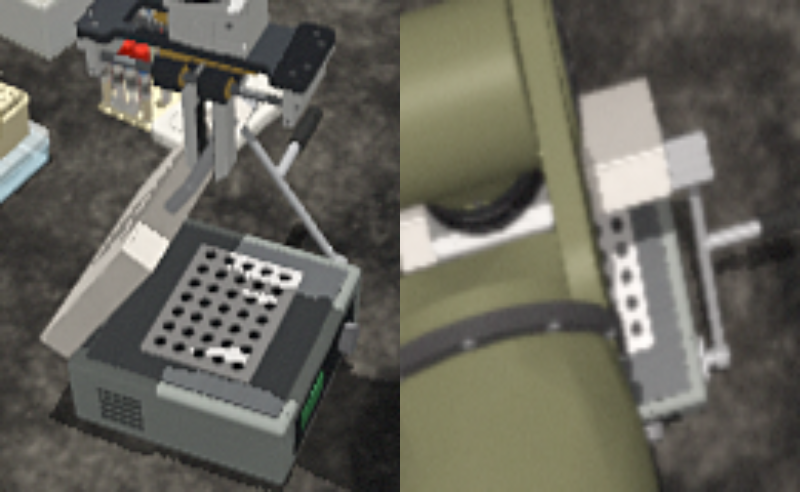

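The left half shows the hood coming down towards the rod tip, near (255,140). The right half shows the socket right over the rod line. At 1.03 all is well, so I'll continue slowly.

Emit:
{"method": "servo_tool", "body": {"motion": [[[-0.005, -0.001, -0.0025, 0, 0, 0, 1], [-0.009, -0.002, -0.005, 0, 0, 0, 1], [-0.013, -0.003, -0.0075, 0, 0, 0, 1], [-0.018, -0.004, -0.0098, 0, 0, 0, 1], [-0.018, -0.004, -0.0098, 0, 0, 0, 1], [-0.018, -0.004, -0.0098, 0, 0, 0, 1]]]}}

```text
clock: 9.6
eef_pos: [504.0, 166.0, 256.5]
eef_rot: [-3.141, -0.0, 1.792]
wrist_force: [-0.5, 0.3, -4.5]
finger_gap: 11.0
finger_force: 15.0
```

Emit:
{"method": "servo_tool", "body": {"motion": [[[-0.0035, -0.0008, -0.002, 0, 0, 0, 1], [-0.0035, -0.0008, -0.002, 0, 0, 0, 1], [-0.0035, -0.0008, -0.002, 0, 0, 0, 1]]]}}

```text
clock: 9.9
eef_pos: [503.0, 165.8, 255.9]
eef_rot: [3.14, -0.0, 1.792]
wrist_force: [6.2, 1.8, -2.7]
finger_gap: 11.6
finger_force: 15.0
```

Run:
```python
from h import *
s=manip.read_state(); print(s['eef_pos'],s['wrist_force'])
for n in('top','scene'):
    c,P=cam(n,n+'6.png'); x,y,z=inc(P)
    m=(abs(y+117.5)<7)&(z>75)&(z<195)&(x>-70)&(x<25)
    A=np.c_[x[m]+70,z[m]-60]; print('rod',m.sum(),np.median(np.arctan2(A[:,1],A[:,0])[np.hypot(*A.T)>70]))
a1=cv2.imread('pics/scene6.png')[140:240,250:350]; b=cv2.imread('pics/top6.png')[150:250,240:340]
cv2.imwrite('pics/c6.png',np.hstack([cv2.resize(a1,(400,400),interpolation=2),cv2.resize(b,(400,400),interpolation=2)]))
```

```text
[503.03923941 165.75889722 255.92130382] [ 6.20434713  1.80481075 -2.73962947]
rod 113 1.023690335624157
rod 125 1.022551309053463
```

View pics/c6.png

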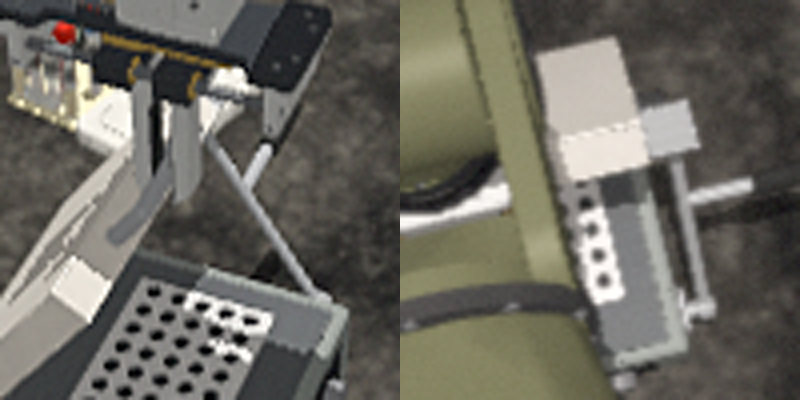

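The pictures show the socket down on the tip: (215,140) on the left and (675,130) on the right. The force has reversed and the rod has shifted slightly to 1.02. I'll release gently and withdraw upward.

Emit:
{"method": "servo_tool", "body": {"motion": [[[0, 0, 0, 0, 0, 0, 0.8], [0, 0, 0, 0, 0, 0, 0.7], [0, 0, 0, 0, 0, 0, 0.6], [0, 0, 0, 0, 0, 0, 0.6], [0, 0, 0, 0, 0, 0, 0.6], [0, 0, 0.03, 0, 0, 0, 0.6], [0, 0, 0.08, 0, 0, 0, 0.6], [0, 0, 0.14, 0, 0, 0, 0.6], [-0.06, 0, 0.2, 0, 0, 0, 0.6], [-0.1, 0, 0.25, 0, 0, 0, 0.6]]]}}

```text
clock: 11.0
eef_pos: [451.5, 165.5, 382.2]
eef_rot: [3.141, -0.0, 1.792]
wrist_force: [-0.4, -0.7, 0.3]
finger_gap: 37.7
finger_force: 0.0
```

Emit:
{"method": "servo_tool", "body": {"motion": [[[-0.1, -0.3, 0.05, 0, 0, 0, 0.6], [-0.1, -0.3, 0.05, 0, 0, 0, 0.6], [-0.1, -0.3, 0.05, 0, 0, 0, 0.6], [-0.1, -0.4, 0.05, 0, 0, 0, 0.6], [-0.1, -0.4, 0.05, 0, 0, 0, 0.6], [-0.1, -0.4, 0.05, 0, 0, 0, 0.6]]]}}

```text
clock: 11.6
eef_pos: [402.4, -35.5, 405.8]
eef_rot: [3.141, -0.0, 1.789]
wrist_force: [0.6, 0.4, -0.1]
finger_gap: 37.6
finger_force: 0.0
```

Run:
```python
from h import *
s=manip.read_state(); print(s['clock'],s['eef_pos'],s['wrist_force'])
for n in('top','scene','top'):
    c,P=cam(n,n+'7.png'); x,y,z=inc(P)
    m=(abs(y+117.5)<7)&(z>75)&(z<195)&(x>-70)&(x<25)
    A=np.c_[x[m]+70,z[m]-60]; print('rod',m.sum(),np.median(np.arctan2(A[:,1],A[:,0])[np.hypot(*A.T)>70]))
    m=(abs(y)<34)&(z>260)&(z<300)&(x>-40)&(x<30)
    if m.sum()>5: print('handle',m.sum(),[np.nanpercentile(t[m],[5,50,95]).round(1) for t in (x,z)])
a1=cv2.imread('pics/scene7.png')[140:240,230:350]; b=cv2.imread('pics/top7.png')[150:250,220:340]
cv2.imwrite('pics/c7.png',np.hstack([cv2.resize(a1,(400,333),interpolation=2),cv2.resize(b,(400,333),interpolation=2)]))
```

```text
11.6 [402.36862229 -35.47172894 405.81107249] [ 0.59100256  0.4477155  -0.08261819]
rod 116 1.0269090835841537
handle 164 [array([-13.2,  -8.8,  -3.1]), array([274.1, 278. , 280.9])]
rod 129 1.023672476028459
handle 105 [array([-12.2,  -8.3,  -2.6]), array([275.6, 279.8, 282.5])]
rod 115 1.0263908842363472
handle 162 [array([-13.2,  -8.8,  -2.9]), array([273.8, 277.9, 281. ])]
```

View pics/c7.png

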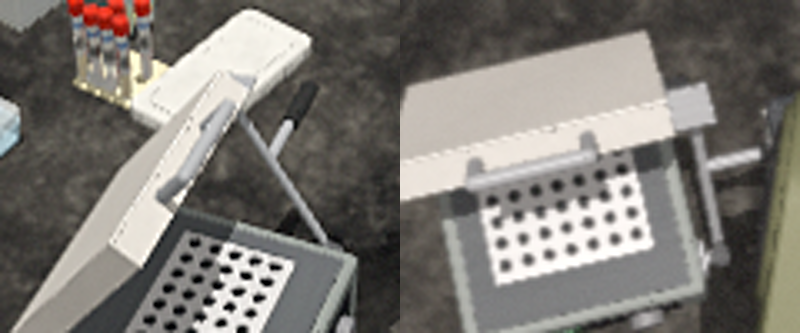

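The hood rests steadily on the rod tip at about 0.97, with the rod at about 1.02, and the arm is clear. I'll hand in.

```bash
python3 -c "
from cell import manip
print(manip.sign_off())"
```

```text
the job is handed in; nothing more can be done
None
```

The hood now rests with its socket on the prop rod's tip (hood at about 0.97 rad, rod at about 1.02), the arm is clear, I kept away from the bottles and timer, and the job was handed in at about 12 s.

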